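Lock the T-head stud in the fixture rail

ROBOT

A 7-joint arm with a two-finger parallel gripper is mounted at the origin on a cart in front of the work surface, level with it; the furniture and walls round the work are solid. World frame = base frame: x ahead of the robot, y to its left, z up, the work surface at z = 0. Lengths are in m, angles in rad, forces in N, time in s.
With the tool pointing down it reaches from about 0.35 to 0.9 m from the base axis. Payload 8.1 kg.
Tool frame: the origin (TCP) lies midway between the tips of the shut fingers; the grasp point (between the pads) lies 19 mm behind it (arm.hold_point_z is the distance from the TCP to the grasp point, in m); z points along the fingers, y is the direction in which the jaws open and shut (so a half turn about z gives the same grasp; the last joint's range is limited). The gripper opens to 92 mm and grips with 3 to 60 N. Pads are 19 mm wide; open, the fingers measure 130 mm over their backs; the gripper's body (75 mm by 190 mm) begins 47 mm behind the grasp point.
Start: joints at [1.149, 0.434, 0.025, 1.573, -0.012, 1.134, -0.075], TCP at [0.196, -0.594, 0.227] pointing down, gripper open.
Joint ranges: [-2.62, 2.62], [-0.44, 2.09], [-1.27, 1.32], [0.08, 2.57], [-1.32, 4.46], [0.12, 2], [-2.74, 2.74]. Speed limits (rad/s): [2.22, 2.22, 3.01, 3.01, 3.14, 3.14, 3.14].

INTERFACE

Orientations are given as a rotation vector (axis times angle).
In Python, from cell import arm gives the robot as it stands.
- The arm moves only by the shell command python3 -m pendant 'ROWS' [FORCE]. ROWS is JSON, a list of rows, each a list of 3 entries, a list of its own where there are three numbers: the shift along the tool's x, y, z in m, then the turn, a rotation vector about the tool's x, y, z in degrees, then the finger opening in m, from 0 to 0.0918. A call has 1 to 10 rows; each row shifts and turns the commanded pose from where the row before left it, along the tool's axes as they then stand; what a row does not reach is not made up. A row lasts 1/8 s, in which the tool goes at most 62.5 mm and 10.7 degrees, less where a joint would pass 70% of its speed; a pose out of reach is approached as far as the arm can. A call with a gripper value outside its range is refused whole. The fingers move at their own pace and stop on an object; FORCE is the grip in N (left out, the last holds). Time passes only in rows, so rows that do not move let the fingers close. It gives the time, the measured TCP pose, the force and the opening at its end, in the units of the state.
- arm.observe(): the state, without advancing time (a new reading comes with each control period).
- arm.get_image(name): name is "scene" or "side" or "wrist"; returns (picture, depth): 420x560x3 uint8, red, green, blue; 420x560 float32, m along the optical axis (not along the pixel's ray), 0 where there is no reading.
- arm.camera_params(name): a dict with "fovy" (degrees; the focal length in pixels is half the picture's height over the tangent of half this angle, whatever the lens; pixels are square), "cx", "cy" (the principal point, pixels), "rvec" (rotation vector, rad) and "tvec" (3), from world to camera coordinates, as OpenCV has them; the wrist camera has in their place "mount" (4x4, takes a point from camera to tool coordinates, whose origin is the TCP and whose axes are the flange's). Camera axes: x right, y down, z forward; pixel columns grow to the right and rows downward; lengths in m; the calibration is good to about 2 mm. A picture is of the moment at which its call begins: read the wrist's pose just before it. camera_params takes no time and is no camera call.
- arm.sign_off(): hands the job in, once; it reports no verdict.
Trained networks look in the newest picture that a camera, given by its name, has taken for a name from the list of things; names that differ only in an ending like _2 or _b are one class to them, and where a whole thing is asked for, a point or a joint stands for the part that bears it (a point fixed in the world has none). Each returns a list of dicts, best first, with "conf" (0 to 1); they miss things now and then, are a little off and sometimes report something else, mostly with a low value. They report only what shows in the picture. A call takes as long as a camera call. They do not tell look-alikes from the thing itself.
- arm.look_for(camera, label): "rect" ([centre column, centre row, width, height] in pixels, round what is visible of it).
- arm.masks_of(camera, label): "pixels" (420x560 bool, what is visible of it) and "rect" ([centre column, centre row, width, height] in pixels, round what is visible of it).
The state is a dict: "clock": time; "joints": joint angles; "dq": joint speeds; "joint_efforts": joint torques, N m; "position": TCP position; "ee_rot": TCP orientation; "force": force on the tool from outside, world axes, zero at the start; "ft_torque": the same for the moment, N m; "width": opening from 0.0 (shut) to 1.0 (fully open).
Only numpy, scipy, OpenCV 4.12 (cv2) and the standard library are available. Lean on these libraries where they do the work, as an engineer would, in place of code of your own. Each camera call takes 0.05 s, during which the arm holds its last target.

TASK

Fit the orange-handled T-head stud from the leaning stand into the slotted fixture rail, ready for clamping the mould insert: drop its head through the wide yellow-edged entry window to the bottom, slide it along the slot until you feel where the hidden pocket under the lips lets it turn, and turn it a quarter turn there so the head lies crosswise under the lips. Do not force it against the rail, leave the stud standing free in the rail, and leave the other things on the bench where they are.

Things in the scene. Friction and masses are not known exactly. Their poses are not given: they have to be found in the camera images.
- stud: loose steel T-head stud, 69 mm long, about 80 to 150 g; origin: centre of the head's underside, z up the shank. Head 28 (x) x 15 (y) x 9 mm; shank 9 mm diameter; brass collar 19 mm wide at z 34 to 37; orange flat handle lined up with the head. Starts head down in the stand's well, leaning 37 degrees in its own xz plane; draw it out along its z axis, 50 mm or more to clear the back rest
- stud_handle (a point): middle of the stud's orange handle, 56 mm above the origin on its axis, axes as the stud's; handle 26 (x) x 14 (y) mm, z 36 to 69 of the stud: grasp it across the 14 mm
- stand: fixed stand: grey block leaning 35 degrees on a dark foot 85 x 62 mm. Origin at bench level under the block; the well's mouth leans to -x of the stand. Well 24 mm deep, floor 28 mm above the bench, about 1.5 mm clear round the head; its low side is carried up as a 10 mm wide back rest, 46 mm from the well's floor, behind the stud's -x side. Highest edge about 65 mm above the bench
- rail: fixed slotted rail, dark with bright top, 52 mm wide, 26 high. Origin at bench level under the centre of the entry window; spans x -34 to 192 mm, slot along +x. Window 33 (x) x 18.5 (y) mm in the 6 mm thick top, takes the head lengthwise only. Slot in the top 13.5 mm wide, to x = 140. Under the top a channel 18.5 mm wide, floor z = 8, ceiling z = 20, where the head turns only about 8 degrees
- rail_window (a point): centre of the rail's yellow-edged entry window, in the plane of the rail's top (z = 26 mm), axes as the rail's. The hidden pocket: somewhere along the slot, centre 60 to 110 mm from here along +x, different each time and not visible, the channel widens to 46 mm long, 36 mm wide; there, within about 7 mm of its centre, the stud turns freely, either way. Channel ends so the stud stops at 131 mm
- mould_insert: bright aluminium mould insert 60 x 98 x 64 mm, origin at the centre of its underside; bystander
- calliper: calliper lying flat, 66 x 200 x 8 mm; bystander
- hex_driver: driver with a red handle, 23 x 170 x 24 mm; bystander
- felt_wheel: white felt wheel on a pin, 43 x 43 x 50 mm; bystander
Not all that is in view belongs to the job. What is shaped like the stud but green is not meant.

How it is judged:
On the way, in this order (a step that is already met when the one before it is completed fails the run):
1. the stud's head is down in the rail at the entry window, lengthwise, with the stud upright (z of stud in the frame of rail between 0.004 and 0.014 m and x of stud in the frame of rail between -0.012 and 0.03 m and y of stud in the frame of rail between -0.006 and 0.006 m and angle between the x axis of stud and the x axis of rail, either way round below 0.3 rad and angle between stud's own z axis and vertical below 0.25 rad), for 0.1 s.
2. the head has slid along under the lips, still lengthwise (z of stud in the frame of rail between 0.004 and 0.014 m and x of stud in the frame of rail above 0.036 m and y of stud in the frame of rail between -0.006 and 0.006 m and angle between the x axis of stud and the x axis of rail, either way round below 0.6 rad).
At the end, for the whole second after the job is handed in: the stud stands at rest and upright (within 11 degrees) in the rail's slot, 40 to 130 mm along from the window, its underside within 5 mm of the channel floor, its head crosswise to the slot within 17 degrees (z of stud in the frame of rail between 0.004 and 0.013 m and x of stud in the frame of rail between 0.04 and 0.13 m and y of stud in the frame of rail between -0.006 and 0.006 m and angle between the x axis of stud and the y axis of rail, either way round below 0.3 rad and angle between stud's own z axis and vertical below 0.2 rad and linear speed of stud below 0.02 m/s); the robot touches nothing.
It fails at once if the stud is pressed on the rail with more than 60 N (contact force between stud and rail above 60 N).
It fails at once if a bystander (mould insert, calliper, driver, felt wheel) is moved by more than 20 mm (distance of any of mould_insert, calliper, hex_driver, felt_wheel from where it was at the start of the episode above 0.02 m).
It also fails if it takes over 72 s, if anything falls off the work surface, if the arm or the gripper's body presses on something with over 40 N, if the wrist force passes 120 N, or if a joint passes its speed limit or range.

## Working session

There is one attempt and no reset: what is moved stays moved. The work goes in short steps, Python scripts to look and compute and a shell command to move; the robot and the scene stay as the last step left them, time stands still between calls to the robot, and variables do not carry over. Pictures are saved under pics/ and viewed, and the job is handed in when it is done.

```bash
ls; mkdir -p pics
python3 - <<'E'
from cell import arm
import cv2
print(arm.observe()); print(arm.hold_point_z)
for n in ["scene","side","wrist"]:
    p,d=arm.get_image(n); cv2.imwrite(f"pics/{n}0.png",p[:,:,::-1]); print(n,arm.camera_params(n))
E
```

```text
pics
{'clock': 0.0, 'joints': array([ 1.14939226,  0.43521176,  0.02493544,  1.57412448, -0.01159104,
        1.13396856, -0.07509484]), 'dq': array([-0.00167088,  0.001159  ,  0.00021358,  0.0010626 ,  0.00046506,
        0.00150309, -0.00069464]), 'joint_efforts': array([-4.00571316e-04, -6.67846298e+01,  9.85026062e-01, -3.14454961e+01,
       -6.04950730e-02,  4.27916273e-02,  2.06413902e-04]), 'position': array([ 0.19569508, -0.59302758,  0.22594091]), 'ee_rot': array([-3.10027016e+00, -4.98374912e-01,  5.97818233e-04]), 'force': array([-0.12315481, -1.38288907,  0.18636183]), 'ft_torque': array([-0.02705246,  0.03090144,  0.07903039]), 'width': 0.9999599853353939}
0.0188
scene {'fovy': 52.02955903754739, 'cx': 279.80397691073836, 'cy': 213.96505875773474, 'rvec': array([ 1.8548563 , -0.82863104,  0.52710586]), 'tvec': array([-0.37261414,  0.23023618,  0.86728165])}
side {'fovy': 43.88381452982924, 'cx': 285.43689415268534, 'cy': 202.98348247111096, 'rvec': array([ 0.20511954, -2.79107457,  1.3385814 ]), 'tvec': array([0.52044332, 0.10742963, 1.25764823])}
wrist {'fovy': 70.15344441902434, 'cx': 279.89885025268387, 'cy': 214.6934393337328, 'mount': array([[-7.03805571e-05, -9.56032765e-01, -2.93259863e-01,
         8.00287914e-02],
       [ 9.99999614e-01, -3.24280644e-04,  8.17167370e-04,
         3.72132262e-04],
       [-8.76337278e-04, -2.93259692e-01,  9.56032419e-01,
        -1.57090910e-01],
       [ 0.00000000e+00,  0.00000000e+00,  0.00000000e+00,
         1.00000000e+00]])}
```

View pics/scene0.png

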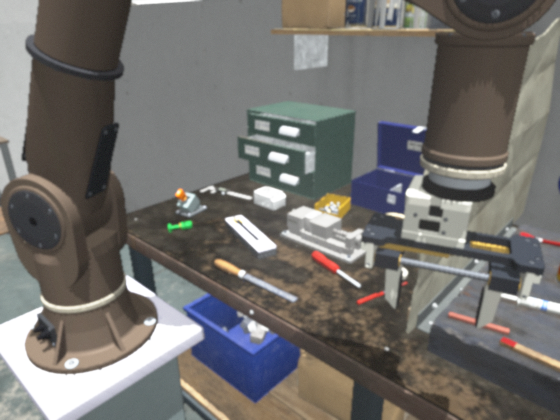

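View pics/side0.png

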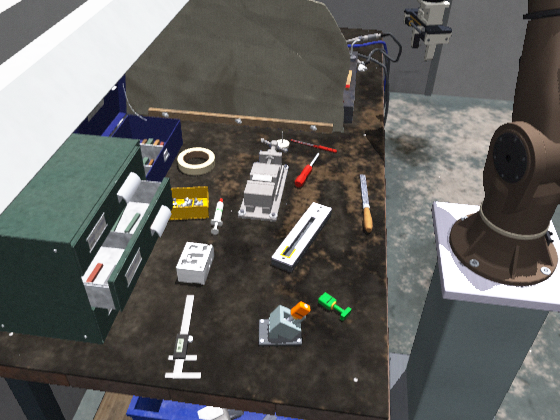

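View pics/wrist0.png

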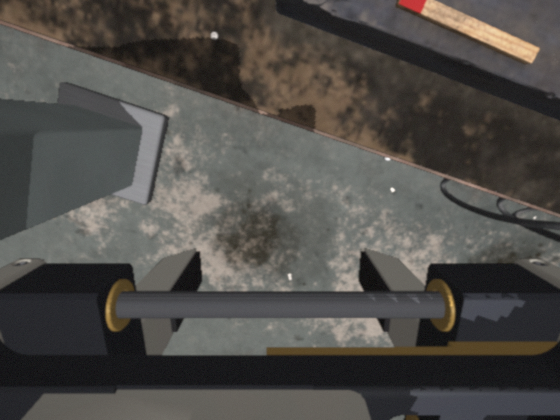

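The stud is the orange-handled one in the stand at side (300,311). The green look-alike lies at (335,306), and the rail is at (300,237). Next I'll measure them.

```bash
cat > h.py <<'E'
from cell import arm
import numpy as np, cv2
from scipy.spatial.transform import Rotation as R
def K(n):
    c=arm.camera_params(n); f=210/np.tan(np.radians(c['fovy'])/2); return c,f
def T_wc(n,st=None):
    c,f=K(n)
    if n=='wrist':
        st=st or arm.observe(); T=np.eye(4);T[:3,:3]=R.from_rotvec(st['ee_rot']).as_matrix();T[:3,3]=st['position']
        return T@c['mount']
    T=np.eye(4);T[:3,:3]=R.from_rotvec(c['rvec']).as_matrix();T[:3,3]=c['tvec'];return np.linalg.inv(T)
def cloud(n,d,T):
    c,f=K(n); v,u=np.mgrid[0:420,0:560]
    P=np.stack([(u-c['cx'])/f*d,(v-c['cy'])/f*d,d],-1)
    return P@T[:3,:3].T+T[:3,3]
def proj(n,P,T):
    c,f=K(n); q=(np.atleast_2d(P)-T[:3,3])@T[:3,:3]
    return np.stack([q[:,0]/q[:,2]*f+c['cx'],q[:,1]/q[:,2]*f+c['cy']],-1)
def grab(n):
    st=arm.observe(); p,d=arm.get_image(n); T=T_wc(n,st); return p,d,T,cloud(n,d,T)
E
python3 - <<'E'
from h import *
for n in ['side','scene']:
    p,d,T,C=grab(n)
    np.savez(f'{n}0.npz',p=p,d=d,T=T,C=C)
    for l in ['stud','stand','rail','mould_insert','calliper','hex_driver','felt_wheel','stud_handle']:
        for m in arm.masks_of(n,l)[:3]:
            M=m['pixels']&(d>0); q=C[M]
            print(n,l,round(m['conf'],2),np.round(m['rect']),len(q), np.round(np.median(q,0),3), np.round(np.percentile(q,2,0),3),np.round(np.percentile(q,98,0),3))
p=np.load('side0.npz')['p'][:,:,::-1]
cv2.imwrite('pics/sidecrop.png',cv2.resize(p[180:360,220:380],None,fx=4.5,fy=3.3*1,interpolation=cv2.INTER_CUBIC)[:600])
E
```

```text
side stud 0.81 [334. 305.  34.  31.] 318 [0.392 0.253 0.016] [0.357 0.231 0.003] [0.42  0.278 0.021]
side stud 0.53 [302. 312.  25.  22.] 250 [0.456 0.329 0.075] [0.438 0.319 0.045] [0.476 0.334 0.09 ]
side stud 0.25 [303. 175.  16.  20.] 183 [ 0.503 -0.182  0.02 ] [ 0.487 -0.248  0.005] [ 0.521 -0.154  0.027]
side stand 0.63 [282. 328.  40.  39.] 1292 [0.491 0.346 0.027] [0.451 0.311 0.005] [0.531 0.363 0.062]
side rail 0.94 [301. 237.  60.  70.] 1780 [0.48  0.065 0.026] [ 0.424 -0.054  0.003] [0.531 0.157 0.03 ]
side rail 0.31 [305. 172.  22.  28.] 182 [ 0.502 -0.195  0.02 ] [ 0.485 -0.263  0.007] [ 0.518 -0.155  0.027]
side mould_insert 0.79 [196. 261.  38.  39.] 1238 [0.699 0.197 0.039] [0.674 0.144 0.002] [0.732 0.228 0.048]
side calliper 0.87 [184. 336.  37.  87.] 1111 [0.677 0.403 0.005] [ 0.631  0.273 -0.   ] [0.698 0.46  0.011]
side hex_driver 0.66 [304. 176.  21.  23.] 171 [ 0.504 -0.178  0.02 ] [ 0.487 -0.237  0.007] [ 0.521 -0.154  0.027]
side hex_driver 0.36 [282. 328.  41.  37.] 1320 [0.491 0.345 0.027] [0.451 0.31  0.004] [0.532 0.363 0.062]
side felt_wheel 0.6 [282. 1
[... 1230 characters left out ...]
 -0.313 -0.   ] [ 0.513 -0.161  0.024]
scene hex_driver 0.62 [335. 269.  44.  34.] 268 [ 0.492 -0.213  0.016] [ 0.471 -0.313  0.007] [ 0.51  -0.16   0.024]
scene hex_driver 0.48 [189. 204.  32.  27.] 451 [0.476 0.313 0.024] [0.446 0.297 0.001] [0.529 0.35  0.062]
scene felt_wheel 0.66 [251. 237.  49.  43.] 1142 [0.462 0.026 0.024] [ 0.418 -0.066 -0.   ] [0.541 0.154 0.028]
scene felt_wheel 0.22 [271. 199.  32.  23.] 497 [0.684 0.164 0.033] [0.671 0.136 0.004] [0.729 0.219 0.046]
scene stud_handle 0.66 [179. 227.  24.   8.] 124 [0.39  0.244 0.014] [0.354 0.223 0.004] [0.414 0.267 0.019]
scene stud_handle 0.43 [179. 196.  10.  11.] 73 [0.45  0.319 0.072] [0.436 0.314 0.053] [0.466 0.325 0.087]
```

View pics/sidecrop.png

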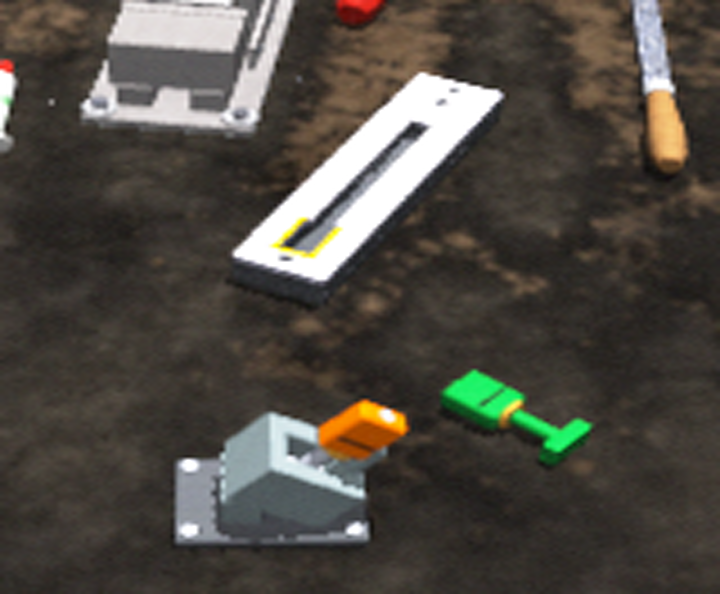

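Confirmed: the orange-handled stud (crop ~(362,428)) stands in the grey leaning stand, so it is the one meant. The green one (crop ~(515,410)) lies on the bench and is not. Next I'll check the space for travel and fit the rail.

Run:
```python
from h import *
print([a for a in dir(arm) if a[0]!='_'])
S=np.load('side0.npz');C=S['C'];d=S['d'];p=S['p'].astype(int)
# obstacles: height map
for n in ['side','scene']:
    Z=np.load(n+'0.npz');c=Z['C'][Z['d']>0]
    H={}
    print(n)
    for x0 in np.arange(0.1,0.8,0.1):
        r=[]
        for y0 in np.arange(-0.8,0.6,0.1):
            q=c[(c[:,0]>=x0)&(c[:,0]<x0+.1)&(c[:,1]>=y0)&(c[:,1]<y0+.1)&(c[:,2]>-.2)]
            r.append('%5.2f'%np.percentile(q[:,2],98) if len(q)>3 else '  -- ')
        print('%.1f'%x0,*r)
# yellow
m=(p[:,:,0]>150)&(p[:,:,1]>130)&(p[:,:,2]<110)&(d>0)
m[:200]=0;m[280:]=0;m[:,:260]=0;m[:,340:]=0
q=C[m];print('yellow',m.sum(),q.mean(0),q.min(0),q.max(0))
# rail top
w=(np.abs(C[:,:,2]-0.027)<0.006)&(C[:,:,0]>.38)&(C[:,:,0]<.58)&(C[:,:,1]>-.1)&(C[:,:,1]<.2)
q=C[w][:,:2]; rect=cv2.minAreaRect((q*1000).astype(np.float32)); print(rect,cv2.boxPoints(rect), np.median(C[w][:,2]))
```

```text
['PlanningError', 'camera_params', 'get_image', 'hold_point_z', 'look_for', 'masks_of', 'observe', 'sign_off']
side
0.1   --    --   0.40  0.34   --    --   0.00  0.02  0.02  0.00   --    --    --    -- 
0.2  0.01  0.34  0.39  0.33  0.00  0.00  0.01  0.00  0.00  0.00  0.00  0.00  0.00   -- 
0.3  0.07  0.07  0.07  0.01  0.01  0.01  0.01  0.02  0.01  0.00  0.02  0.00  0.00   -- 
0.4  0.08  0.08  0.07  0.38  0.01  0.02  0.01  0.03  0.03  0.03  0.02  0.08  0.00   -- 
0.5   --    --    --   0.40  0.02  0.06  0.07  0.08  0.03  0.03  0.00  0.05  0.00   -- 
0.6   --    --    --   0.40  0.01  0.07  0.08  0.08  0.02  0.05  0.05  0.66  0.68  0.71
0.7   --    --    --   0.39  0.01  0.03  0.03  0.04  0.16  0.19  0.19  0.19  0.17  0.71
scene
0.1   --   0.57  0.57  0.34   --    --   0.00  0.01  0.01  0.00   --    --    --    -- 
0.2   --   0.44  0.34  0.00  0.00  0.00  0.00  0.00  0.00  0.00  0.00  0.00   --    -- 
0.3  0.07  0.07  0.07  0.00  0.00  0.01  0.01  0.02  0.00  0.00  0.02  0.00  0.00   -- 
0.4  0.08  0.08  0.07  0.17  0.01  0.02  0.02  0.03  0.03  0.03  0.02  0.08  0.00   -- 
0.5  0.07  0.08  0.07  0.11  0.01  0.06  0.07  0.08  0.03  0.03  0.00  0.04  0.00   -- 
0.6   --   0.09  0.07  0.16  0.01  0.06  0.07  0.08  0.00  0.04  0.05  0.01  0.01   -- 
0.7   --   0.07   --   0.17  0.00   --   0.00  0.04  0.18  0.18  0.18  0.18  0.17  0.63
yellow 32 [0.50492775 0.12488802 0.02674815] [0.48835917 0.10214675 0.02067229] [0.51806707 0.14085325 0.03039337]
((518.0867919921875, 33.726409912109375), (232.287109375, 149.90057373046875), 74.07763671875) [[414.14984  -57.399757]
 [558.2994   -98.52267 ]
 [622.02374  124.85258 ]
 [477.8742   165.9755  ]] 0.026905446404173028
```

```bash
cat >> h.py <<'E'
def rows_to(p0,R0,wps,dt=0.055,da=10.0):
    """list of (pos,R) waypoints -> rows in tool axes"""
    out=[]
    for p1,R1 in wps:
        rv=(R0.inv()*R1).as_rotvec(); n=max(1,int(np.ceil(max(np.linalg.norm(p1-p0)/dt,np.degrees(np.linalg.norm(rv))/da))))
        Rc=R0
        for i in range(n):
            s=Rc.inv().apply((p1-p0)/n); out.append([np.round(s,4).tolist(),np.round(np.degrees(rv/n),1).tolist()]); Rc=Rc*R.from_rotvec(rv/n)
        p0,R0=p1,R1
    return out
def Rdown(az):  # tool z down, tool x at azimuth az
    x=np.array([np.cos(az),np.sin(az),0]);z=np.array([0,0,-1.]);return R.from_matrix(np.stack([x,np.cross(z,x),z],1))
def now():
    s=arm.observe(); return s['position'],R.from_rotvec(s['ee_rot'])
E
python3 - <<'E'
from h import *
p,r=now()
w=[(np.array([0.14,-.43,.27]),Rdown(.318))]
N=16
for k in range(1,N+1):
    ph=-1.255+k*(1.255+.38)/N; rr=.45+(.54-.45)*k/N
    w.append((np.array([rr*np.cos(ph),rr*np.sin(ph),.28]),Rdown(.318+k*(np.pi-.318)/N)))
for x in rows_to(p,r,w,.06,10.5): print(x)
E
```

```text
[[-0.0006, -0.0576, -0.0144], [0.0, 0.0, 0.0]]
[[-0.0006, -0.0576, -0.0144], [0.0, 0.0, 0.0]]
[[-0.0006, -0.0576, -0.0144], [0.0, 0.0, 0.0]]
[[0.0469, 0.0011, -0.01], [0.0, 0.0, -10.1]]
[[0.0467, 0.0068, 0.0], [0.0, 0.0, -10.1]]
[[0.0466, 0.0103, 0.0], [0.0, 0.0, -10.1]]
[[0.0463, 0.0138, 0.0], [0.0, 0.0, -10.1]]
[[0.0457, 0.0174, 0.0], [0.0, 0.0, -10.1]]
[[0.0448, 0.0209, 0.0], [0.0, 0.0, -10.1]]
[[0.0437, 0.0244, 0.0], [0.0, 0.0, -10.1]]
[[0.0422, 0.0278, 0.0], [0.0, 0.0, -10.1]]
[[0.0406, 0.0312, 0.0], [0.0, 0.0, -10.1]]
[[0.0386, 0.0344, 0.0], [0.0, 0.0, -10.1]]
[[0.0364, 0.0376, 0.0], [0.0, 0.0, -10.1]]
[[0.0339, 0.0406, 0.0], [0.0, 0.0, -10.1]]
[[0.0312, 0.0434, 0.0], [0.0, 0.0, -10.1]]
[[0.0282, 0.0461, 0.0], [0.0, 0.0, -10.1]]
[[0.025, 0.0485, 0.0], [0.0, 0.0, -10.1]]
[[0.0216, 0.0507, 0.0], [0.0, 0.0, -10.1]]
```

```bash
python3 -m pendant '[[[0,-0.058,-0.015],[0,0,0],0.09],[[0,-0.058,-0.015],[0,0,0],0.09],[[0,-0.058,-0.015],[0,0,0],0.09],[[0.047,0.001,-0.01],[0,0,-10.1],0.09],[[0.047,0.007,0],[0,0,-10.1],0.09],[[0.0465,0.010,0],[0,0,-10.1],0.09],[[0.046,0.014,0],[0,0,-10.1],0.09],[[0.0455,0.0175,0],[0,0,-10.1],0.09],[[0.045,0.021,0],[0,0,-10.1],0.09]]'
python3 -m pendant '[[[0.0435,0.0245,0],[0,0,-10.1],0.09],[[0.042,0.028,0],[0,0,-10.1],0.09],[[0.0405,0.031,0],[0,0,-10.1],0.09],[[0.0385,0.0345,0],[0,0,-10.1],0.09],[[0.0365,0.0375,0],[0,0,-10.1],0.09],[[0.034,0.0405,0],[0,0,-10.1],0.09],[[0.031,0.0435,0],[0,0,-10.1],0.09],[[0.028,0.046,0],[0,0,-10.1],0.09],[[0.025,0.0485,0],[0,0,-10.1],0.09],[[0.0215,0.0505,0],[0,0,-10.1],0.09]]'
python3 - <<'E'
from h import *
p,r=now(); print(p,np.degrees(np.arctan2(*r.as_matrix()[[1,0],0])),arm.observe()['joints'],arm.observe()['dq'])
E
```

```text
clock: 2.17
position: [0.3903, -0.2871, 0.2819]
ee_rot: [2.421, 2.001, 0.0]
force: [0.4, -0.2, 0.3]
width: 0.978
clock: 3.42
position: [0.5041, 0.2024, 0.2818]
ee_rot: [-0.004, 3.141, 0.0]
force: [0.8, 0.4, 0.2]
width: 0.981
[0.50412161 0.20241266 0.28176977] -179.85655290018093 [ 0.14920449  0.38347541 -0.85710101  1.64103092  0.30218271  1.25584628
  0.80673663] [-0.60838819  0.19399646 -0.3827234  -0.12393603  0.23966098  0.1038327
  0.40096169]
```

```bash
python3 -m pendant '[[[0,0,0],[0,0,0],0.09],[[0,0,0],[0,0,0],0.09]]'
python3 - <<'E'
from h import *
p,d,T,C=grab('wrist'); np.savez('w1.npz',p=p,d=d,T=T,C=C); cv2.imwrite('pics/w1.png',p[:,:,::-1]); print(arm.observe()['position'],arm.observe()['dq'])
E
```

```text
clock: 3.68
position: [0.5044, 0.2004, 0.2816]
ee_rot: [0.006, 3.142, -0.001]
force: [-0.5, 0.1, -0.9]
width: 0.979
[0.50464991 0.19963357 0.28149518] [ 0.01310668 -0.00160037  0.00700788 -0.00039796 -0.00238002  0.00239277
  0.00142065]
```

View pics/w1.png

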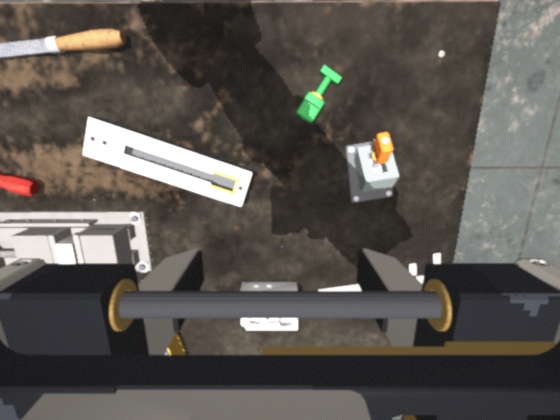

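The rail is at (168,163) with its yellow window at (226,183). The stand is at (372,172), the orange handle at (383,148) and the green look-alike at (312,105). Now I'll fit poses.

```bash
cat >> h.py <<'E'
def plane(n,uv,T,z):
    c,f=K(n); uv=np.atleast_2d(uv).astype(float)
    r=np.stack([(uv[:,0]-c['cx'])/f,(uv[:,1]-c['cy'])/f,np.ones(len(uv))],-1)@T[:3,:3].T
    return T[:3,3]+r*((z-T[2,3])/r[:,2])[:,None]
E
python3 - <<'E'
from h import *
S=np.load('w1.npz');p=S['p'];d=S['d'];T=S['T'];C=S['C']
hsv=cv2.cvtColor(p,cv2.COLOR_RGB2HSV)
# rail top
m=((hsv[:,:,2]>150)&(hsv[:,:,1]<60)).astype(np.uint8); 
yel=((hsv[:,:,0]>22)&(hsv[:,:,0]<35)&(hsv[:,:,1]>120)&(hsv[:,:,2]>120))
roi=np.zeros_like(m);roi[110:215,75:262]=1
m=cv2.morphologyEx((m|yel)*roi.astype(np.uint8),cv2.MORPH_CLOSE,np.ones((9,9)))
n,l,s,c=cv2.connectedComponentsWithStats(m.astype(np.uint8)); k=1+np.argmax(s[1:,4]); ys,xs=np.where(l==k)
# depth check
cc=C[(l==k)&(d>0)];print('rail top z',np.percentile(cc[:,2],[10,50,90]))
cnt=cv2.findContours((l==k).astype(np.uint8),cv2.RETR_EXTERNAL,cv2.CHAIN_APPROX_NONE)[0][0][:,0]
P=plane('wrist',cnt,T,.026); rect=cv2.minAreaRect((P[:,:2]*1000).astype(np.float32)); print('rail rect',rect); print(cv2.boxPoints(rect))
yy,xx=np.where(yel&(roi>0)); P=plane('wrist',np.stack([xx,yy],-1),T,.026); ry=cv2.minAreaRect((P[:,:2]*1000).astype(np.float32)); print('yellow',ry,P.mean(0))
# depth white cloud rect
# orange
o=((hsv[:,:,0]>5)&(hsv[:,:,0]<20)&(hsv[:,:,1]>150)&(hsv[:,:,2]>100)); r2=np.zeros_like(o); r2[125:170,360:405]=1; o&=r2
q=C[o&(d>0)]; print('orange',o.sum(),np.median(q,0),np.percentile(q,3,0),np.percentile(q,97,0))
big=cv2.resize(p[115:215,330:420][:,:,::-1],None,fx=6,fy=6,interpolation=cv2.INTER_CUBIC); cv2.imwrite('pics/w1s.png',big)
E
```

```text
rail top z [0.00692775 0.02489034 0.02612754]
rail rect ((478.0243835449219, 45.510345458984375), (228.54147338867188, 55.48072052001953), 70.85760498046875)
[[414.34656  -53.345436]
 [466.75958  -71.538506]
 [541.7022   144.36612 ]
 [489.28918  162.5592  ]]
yellow ((512.7628784179688, 118.15840911865234), (28.91832160949707, 1.1665372848510742), 71.69532775878906) [0.51257622 0.11790914 0.026     ]
orange 291 [0.45799634 0.31824895 0.07514471] [ 0.43695227  0.31398558 -0.00150048] [0.47158117 0.36016141 0.08709136]
```

View pics/w1s.png

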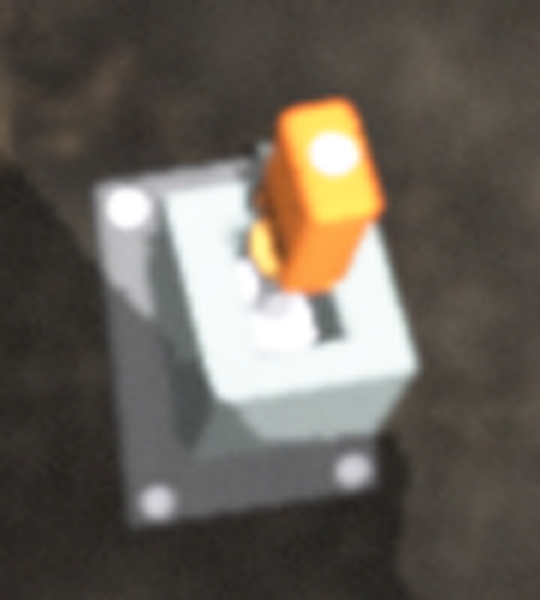

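Run:
```python
from h import *
S=np.load('w1.npz');p=S['p'];d=S['d'];T=S['T'];C=S['C']
cr=np.array([[95,185],[130,520],[375,490]])/6+[330,115]-0.42
P=plane('wrist',cr,T,.006)[:,:2]; print(P); 
v=P[0]-P[1]; w=P[2]-P[1]; print('len',np.linalg.norm(v),np.linalg.norm(w),'az -x:',np.degrees(np.arctan2(v[1],v[0])),'az short',np.degrees(np.arctan2(w[1],w[0])))
print('centre',(P[0]+P[2])/2)
for uv in [(333,153),(330,155),(325,255),(270,245)]:
    u,vv=int(uv[0]/6+330),int(uv[1]/6+115); print(uv,C[vv,u])
print(d[195:196,330:420:15], C[195,330:345:3])
# joint fit of handle box with az free? orange points wrist+side
for n in ['w1','side0']:
    S=np.load(n+'.npz');h=cv2.cvtColor(S['p'],cv2.COLOR_RGB2HSV);C=S['C']
    o=(h[:,:,0]>5)&(h[:,:,0]<20)&(h[:,:,1]>130)&(h[:,:,2]>100)&(np.linalg.norm(C-[.456,.322,.072],axis=-1)<.035); q=C[o]
    print(n,len(q),q.mean(0),q.min(0),q.max(0))
```

```text
[[0.45596308 0.29225761]
 [0.53731587 0.30584483]
 [0.52985753 0.36588665]]
len 0.08247962614333808 0.06050328127156769 az -x: -170.51820384249908 az short 97.08096019574002
centre [0.49291031 0.32907213]
(333, 153) [0.44475158 0.32155923 0.08217324]
(330, 155) [0.44475158 0.32155923 0.08217324]
(325, 255) [0.46477291 0.32419856 0.07661201]
(270, 245) [0.46373861 0.31746054 0.06305273]
[[0.45155156 0.45031238 0.44114032 0.44151327 0.4421815  0.4506479 ]] [[ 5.29564516e-01  2.75105580e-01 -2.09084241e-03]
 [ 5.29339217e-01  2.79450668e-01 -1.06895232e-03]
 [ 5.29267271e-01  2.83898369e-01 -7.00546891e-04]
 [ 5.29081166e-01  2.88241256e-01  1.53931869e-04]
 [ 5.29435159e-01  2.93049360e-01 -1.29168067e-03]]
w1 266 [0.45741992 0.3191205  0.07560537] [0.43600065 0.31344964 0.0570556 ] [0.47325107 0.33014078 0.0892421 ]
side0 195 [0.4555411  0.32793817 0.07359434] [0.43523166 0.3146859  0.04416613] [0.47171026 0.33588946 0.09027573]
```

```bash
cat >> h.py <<'E'
def Rlean(az,th=np.radians(37)):
    """tool z = -stud axis; stud leaning by th toward azimuth az"""
    a=np.array([np.sin(th)*np.cos(az),np.sin(th)*np.sin(az),np.cos(th)]); x=np.array([np.cos(th)*np.cos(az),np.cos(th)*np.sin(az),-np.sin(th)])
    z=-a; return R.from_matrix(np.stack([x,np.cross(z,x),z],1)),a
E
python3 - <<'E'
from h import *
p,r=now()
R1,a=Rlean(np.radians(-171.5)); h=np.array([.4525,.3228,.0718])
for x in rows_to(p,r,[(h+.10*a,R1)],.05,9): print(x)
E
```

```text
[[0.0224, 0.0228, 0.0259], [-0.6, -7.4, -1.7]]
[[0.0249, 0.0232, 0.0231], [-0.6, -7.4, -1.7]]
[[0.027, 0.0238, 0.02], [-0.6, -7.4, -1.7]]
[[0.0287, 0.0244, 0.0166], [-0.6, -7.4, -1.7]]
[[0.0299, 0.0251, 0.0131], [-0.6, -7.4, -1.7]]
```

```bash
python3 -m pendant '[[[0.0225,0.023,0.026],[-0.6,-7.4,-1.7],0.09],[[0.025,0.023,0.023],[-0.6,-7.4,-1.7],0.09],[[0.027,0.024,0.02],[-0.6,-7.4,-1.7],0.09],[[0.0285,0.0245,0.0165],[-0.6,-7.4,-1.7],0.09],[[0.03,0.025,0.013],[-0.6,-7.4,-1.7],0.09],[[0,0,0],[0,0,0],0.09],[[0,0,0],[0,0,0],0.09],[[0,0,0],[0,0,0],0.09]]'
python3 - <<'E'
from h import *
p,r=now(); print(p,r.as_matrix(),arm.observe()['joints'])
p,d,T,C=grab('wrist'); np.savez('w2.npz',p=p,d=d,T=T,C=C); cv2.imwrite('pics/w2.png',p[:,:,::-1])
E
```

```text
clock: 4.72
position: [0.4149, 0.2884, 0.1724]
ee_rot: [-0.142, 2.6, 0.016]
force: [0.2, 0.0, -0.9]
width: 0.979
[0.41491888 0.28837929 0.17243959] [[-0.85334219 -0.10470979  0.51072789]
 [-0.09825373  0.99436919  0.03970047]
 [-0.5120091  -0.01630284 -0.8588253 ]] [-0.35907774  0.23042629 -0.75836219  2.26891753  1.08158385  0.69858959
 -0.26118029]
```

View pics/w2.png

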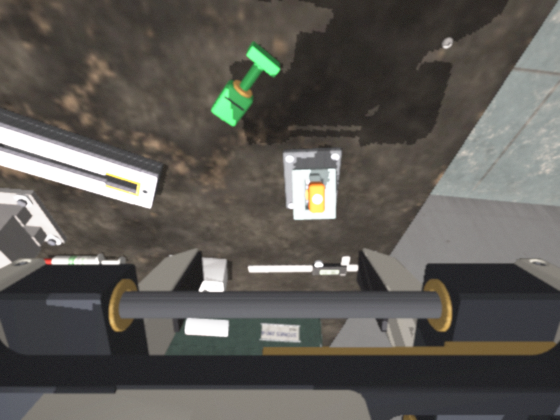

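The wrist view shows the stand at (315,185) and the handle at (316,197). The rows came up short because of the joint speed limit, which is harmless here. I'll enlarge it and measure.

Run:
```python
from h import *
S=np.load('w2.npz');p=S['p'];C=S['C']
cv2.imwrite('pics/w2s.png',cv2.resize(p[140:230,270:360][:,:,::-1],None,fx=6.5,fy=6.5,interpolation=cv2.INTER_CUBIC))
h=cv2.cvtColor(p,cv2.COLOR_RGB2HSV)
o=(h[:,:,0]>5)&(h[:,:,0]<20)&(h[:,:,1]>130)&(h[:,:,2]>100)&(np.linalg.norm(C-[.456,.322,.072],axis=-1)<.035); q=C[o]
print(len(q),q.mean(0),q.min(0),q.max(0))
```

```text
83 [0.44134191 0.31842505 0.07476489] [0.43503856 0.31370833 0.06302697] [0.459666   0.32719218 0.08716362]
```

View pics/w2s.png

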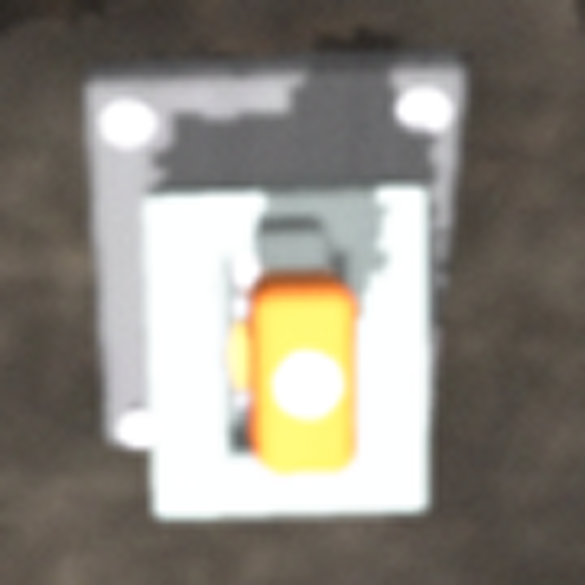

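Run:
```python
from h import *
obs=[]
S1=np.load('w1.npz');S2=np.load('w2.npz');S3=np.load('side0.npz')
uv={'w1':np.array([333,153])/6+[330,115]-.42,'w2':np.array([307,383])/6.5+[270,140]-.42,'side':np.array([387/4.5+220,415/3.3+180])-.4}
cams={'w1':('wrist',S1['T']),'w2':('wrist',S2['T']),'side':('side',S3['T'])}
def tri(ks):
    A=np.zeros((3,3));b=np.zeros(3);L=[]
    for k in ks:
        n,T=cams[k];g=plane(n,uv[k],T,0)[0]-T[:3,3];g/=np.linalg.norm(g);M=np.eye(3)-np.outer(g,g);A+=M;b+=M@T[:3,3];L.append((M,T[:3,3]))
    x=np.linalg.solve(A,b); return x,[np.linalg.norm(M@(x-o))*1000 for M,o in L]
for ks in (['w1','w2'],['w1','w2','side'],['w2','side'],['w1','side']): print(ks,tri(ks))
d=S2['d'];C=S2['C'];print(C[198,317],C[196:202,315:320,2])
# az from w2 foot edge / handle corners on lean plane
x,_=tri(['w1','w2','side'])
for az in [-171.5]:
    R1,a=Rlean(np.radians(az)); T=S2['T']
    cor=np.array([[250,285],[357,285],[355,468],[255,468]])/6.5+[270,140]-.42
    g=plane('wrist',cor,T,0)-T[:3,3]; Q=T[:3,3]+g*((x-T[:3,3])@a/(g@a))[:,None]
    L=R1.inv().apply(Q-x)*1000; print(np.round(L,1)); print(np.degrees(np.arctan2((L[0]-L[3])[1],(L[0]-L[3])[0])),np.degrees(np.arctan2((L[1]-L[2])[1],(L[1]-L[2])[0])))
    ft=plane('wrist',np.array([[88,85],[465,70],[110,445]])/6.5+[270,140]-.42,T,.006)[:,:2]; v=ft[1]-ft[0];w=ft[0]-ft[2]; print(np.linalg.norm(v),np.degrees(np.arctan2(v[1],v[0])),np.degrees(np.arctan2(w[1],w[0])))
```

```text
['w1', 'w2'] (array([0.4448257 , 0.32158175, 0.08260756]), [np.float64(0.06511125576846707), np.float64(0.06511125576841029)])
['w1', 'w2', 'side'] (array([0.44442373, 0.32131087, 0.08332992]), [np.float64(0.35993259092334307), np.float64(0.2658976498112894), np.float64(0.2602531590452769)])
['w2', 'side'] (array([0.44413589, 0.32136137, 0.08350582]), [np.float64(0.130494426393877), np.float64(0.13049442639386383)])
['w1', 'side'] (array([0.44449929, 0.32121   , 0.08349336]), [np.float64(0.27289306114495915), np.float64(0.2728930611449299)])
[0.44422332 0.32168807 0.08261952] [[0.08107369 0.08179175 0.08148548 0.08215054 0.08136058]
 [0.08235256 0.08201862 0.08222552 0.08223484 0.08173331]
 [0.0823331  0.08288899 0.08261952 0.08228961 0.08220464]
 [0.08187968 0.08283459 0.08287046 0.0829122  0.08247234]
 [0.08360233 0.08329208 0.0833794  0.08336994 0.08336734]
 [0.08410279 0.08408397 0.08423309 0.08424904 0.0836756 ]]
[[ 13.2  -7.2   0. ]
 [ 13.    6.7  -0. ]
 [-11.3   6.5  -0. ]
 [-11.1  -6.7  -0. ]]
-1.1743611041533015 0.42954450475769773
0.060619977843471444 99.48960245297091 -170.64470706708158
```

Run:
```python
from h import *
p,r=now()
R1,a=Rlean(np.radians(-171.5)); top=np.array([.4444,.3214,.0831])
for x in rows_to(p,r,[(top+.035*a,R1),(top-.03*a,R1)],.022,6): print(x)
```

```text
[[0.0053, 0.0075, 0.0146], [-0.5, -1.6, -0.4]]
[[0.0056, 0.0074, 0.0145], [-0.5, -1.6, -0.4]]
[[0.0059, 0.0073, 0.0144], [-0.5, -1.6, -0.4]]
[[0.0063, 0.0072, 0.0143], [-0.5, -1.6, -0.4]]
[[-0.0, -0.0, 0.0217], [0.0, 0.0, 0.0]]
[[-0.0, -0.0, 0.0217], [0.0, 0.0, 0.0]]
[[-0.0, -0.0, 0.0217], [0.0, 0.0, 0.0]]
```

```bash
python3 -m pendant '[[[0.0055,0.0075,0.0145],[-0.5,-1.6,-0.4],0.05],[[0.0055,0.0075,0.0145],[-0.5,-1.6,-0.4],0.05],[[0.006,0.007,0.0145],[-0.5,-1.6,-0.4],0.05],[[0.0065,0.007,0.0145],[-0.5,-1.6,-0.4],0.05],[[0,0,0],[0,0,0],0.05],[[0,0,0],[0,0,0],0.05]]'
python3 - <<'E'
from h import *
p,r=now()
R1,a=Rlean(np.radians(-171.5)); top=np.array([.4444,.3214,.0831])
for x in rows_to(p,r,[(top-.03*a,R1)],.022,6): print(x)
p,d,T,C=grab('wrist'); np.savez('w3.npz',p=p,d=d,T=T,C=C); cv2.imwrite('pics/w3.png',p[:,:,::-1]); print(proj('wrist',[top,top-.069*a],T))
E
```

```text
clock: 5.52
position: [0.4224, 0.3185, 0.1105]
ee_rot: [-0.188, 2.487, 0.058]
force: [1.0, 0.6, -0.3]
width: 0.545
[[-0.0004, -0.0001, 0.0217], [-0.0, 0.0, 0.1]]
[[-0.0004, -0.0001, 0.0217], [-0.0, 0.0, 0.1]]
[[-0.0004, -0.0001, 0.0217], [-0.0, 0.0, 0.1]]
[[279.97218249 244.7523441 ]
 [280.18471955 215.2874415 ]]
```

View pics/w3.png

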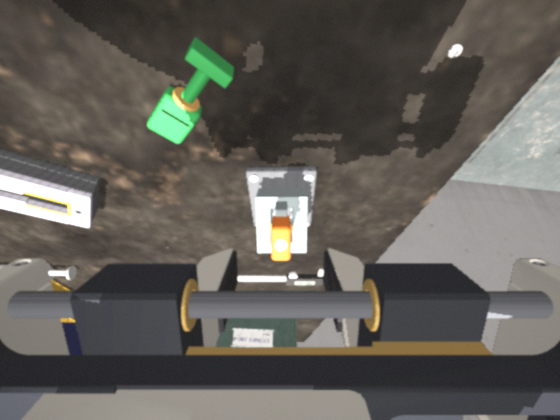

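Handle top sits centred between the fingers at (281,245), as predicted. Going in and gripping.

```bash
python3 -m pendant '[[[0,0,0.0215],[0,0,0],0.05],[[0,0,0.0215],[0,0,0],0.05],[[0,0,0.0215],[0,0,0],0.05],[[0,0,0],[0,0,0],0.05]]' 
python3 -c "
from h import *
p,r=now();R1,a=Rlean(np.radians(-171.5)); top=np.array([.4444,.3214,.0831]);print(r.inv().apply(top-.03*a-p)*1000)"
python3 -m pendant '[[[0,0,0],[0,0,0],0.0],[[0,0,0],[0,0,0],0.0],[[0,0,0],[0,0,0],0.0],[[0,0,0],[0,0,0],0.0],[[0,0,0],[0,0,0],0.0]]' 25
```

```text
clock: 6.08
position: [0.4612, 0.3237, 0.0584]
ee_rot: [-0.187, 2.487, 0.057]
force: [-0.8, 0.1, -0.1]
width: 0.545
[-1.30397216  0.19849713  0.04450583]
clock: 6.7
position: [0.4603, 0.3247, 0.0588]
ee_rot: [-0.19, 2.486, 0.059]
force: [-2.0, -1.1, 6.1]
width: 0.148
```

Gripped: the opening is about 13.6 mm against a 14 mm handle. Drawing out along the axis.

```bash
python3 -m pendant '[[[0,0,-0.006],[0,0,0],0.0],[[0,0,-0.009],[0,0,0],0.0],[[0,0,-0.012],[0,0,0],0.0],[[0,0,-0.014],[0,0,0],0.0],[[0,0,-0.014],[0,0,0],0.0],[[0,0,-0.014],[0,0,0],0.0],[[0,0,-0.011],[0,0,0],0.0],[[0,0,0],[0,0,0],0.0]]'
python3 - <<'E'
from h import *
p,r=now(); print(p,r.as_matrix(),arm.observe()['joints'])
for n in ['wrist','side']:
    p,d,T,C=grab(n); cv2.imwrite(f'pics/{n}4.png',p[:,:,::-1])
cv2.imwrite('pics/side4.png',cv2.resize(p[220:360,220:400][:,:,::-1],None,fx=4,fy=4))
E
```

```text
clock: 7.7
position: [0.4116, 0.3178, 0.1231]
ee_rot: [-0.191, 2.486, 0.061]
force: [-0.3, -0.3, -0.7]
width: 0.151
[0.411598   0.31784008 0.12307549] [[-0.78715386 -0.15203698  0.59772364]
 [-0.12271665  0.9883712   0.08979415]
 [-0.60442487 -0.00266883 -0.79665768]] [-0.55050371  0.37260568 -0.7050961   2.37676487  1.51421749  0.78212348
 -0.77294203]
```

View pics/side4.png

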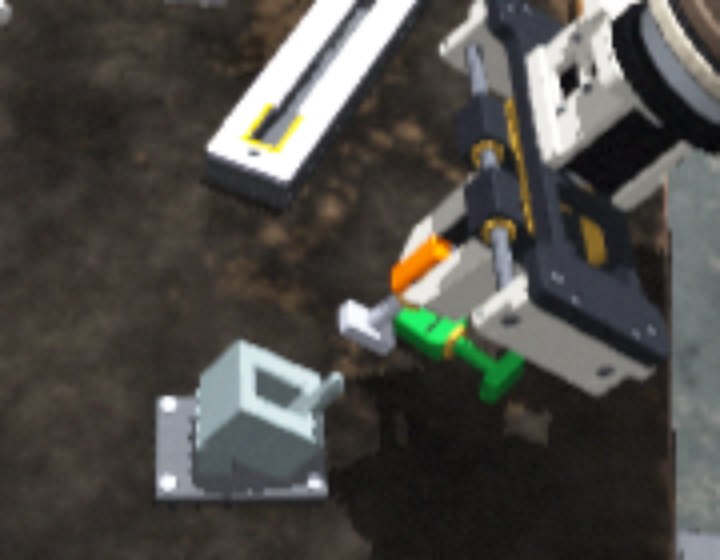

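View pics/wrist4.png

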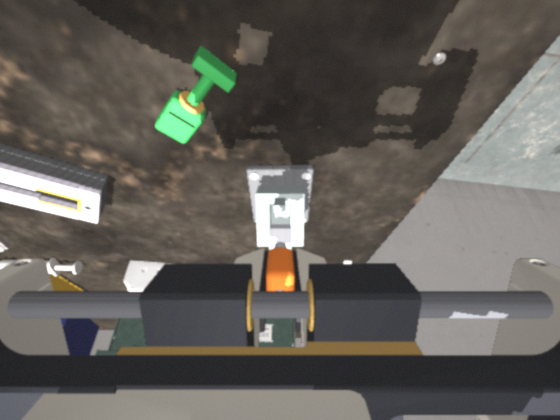

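Run:
```python
from h import *
p,r=now()
A=(np.array([.43,.25,.2]),Rdown(np.radians(-171.5)))
B=(np.array([.504,.12,.16]),Rdown(np.radians(70.9)))
for x in rows_to(p,r,[A,B],.022,7.5): print(x)
```

```text
[[-0.0105, -0.0139, -0.0115], [-0.0, 7.4, 0.0]]
[[-0.009, -0.0139, -0.0127], [-0.0, 7.4, 0.0]]
[[-0.0073, -0.0139, -0.0138], [-0.0, 7.4, 0.0]]
[[-0.0054, -0.0139, -0.0146], [-0.0, 7.4, 0.0]]
[[-0.0035, -0.0139, -0.0152], [-0.0, 7.4, 0.0]]
[[-0.0034, -0.0087, 0.0025], [0.0, 0.0, 7.4]]
[[-0.0045, -0.0082, 0.0025], [0.0, 0.0, 7.4]]
[[-0.0055, -0.0076, 0.0025], [0.0, 0.0, 7.4]]
[[-0.0064, -0.0068, 0.0025], [0.0, 0.0, 7.4]]
[[-0.0072, -0.0059, 0.0025], [0.0, 0.0, 7.4]]
[[-0.0079, -0.005, 0.0025], [0.0, 0.0, 7.4]]
[[-0.0085, -0.0039, 0.0025], [0.0, 0.0, 7.4]]
[[-0.0089, -0.0028, 0.0025], [0.0, 0.0, 7.4]]
[[-0.0092, -0.0016, 0.0025], [0.0, 0.0, 7.4]]
[[-0.0093, -0.0004, 0.0025], [0.0, 0.0, 7.4]]
[[-0.0093, 0.0008, 0.0025], [0.0, 0.0, 7.4]]
[[-0.0091, 0.0019, 0.0025], [0.0, 0.0, 7.4]]
[[-0.0088, 0.0031, 0.0025], [0.0, 0.0, 7.4]]
[[-0.0084, 0.0042, 0.0025], [0.0, 0.0, 7.4]]
[[-0.0077, 0.0052, 0.0025], [0.0, 0.0, 7.4]]
[[-0.007, 0.0062, 0.0025], [0.0, 0.0, 7.4]]
```

```bash
python3 -m pendant '[[[-0.0105,-0.014,-0.0115],[0,7.4,0],0],[[-0.009,-0.014,-0.0125],[0,7.4,0],0],[[-0.0075,-0.014,-0.014],[0,7.4,0],0],[[-0.0055,-0.014,-0.0145],[0,7.4,0],0],[[-0.0035,-0.014,-0.015],[0,7.4,0],0],[[0,0,0],[0,0,0],0]]'
python3 -m pendant '[[[-0.0035,-0.0085,0.0025],[0,0,7.4],0],[[-0.0045,-0.008,0.0025],[0,0,7.4],0],[[-0.0055,-0.0075,0.0025],[0,0,7.4],0],[[-0.0065,-0.007,0.0025],[0,0,7.4],0],[[-0.007,-0.006,0.0025],[0,0,7.4],0],[[-0.008,-0.005,0.0025],[0,0,7.4],0],[[-0.0085,-0.004,0.0025],[0,0,7.4],0],[[-0.009,-0.003,0.0025],[0,0,7.4],0],[[-0.009,-0.0015,0.0025],[0,0,7.4],0]]'
python3 -m pendant '[[[-0.0095,-0.0005,0.0025],[0,0,7.4],0],[[-0.0095,0.001,0.0025],[0,0,7.4],0],[[-0.009,0.002,0.0025],[0,0,7.4],0],[[-0.009,0.003,0.0025],[0,0,7.4],0],[[-0.0085,0.004,0.0025],[0,0,7.4],0],[[-0.0075,0.005,0.0025],[0,0,7.4],0],[[-0.007,0.006,0.0025],[0,0,7.4],0],[[0,0,0],[0,0,0],0],[[0,0,0],[0,0,0],0]]'
python3 - <<'E'
from h import *
p,r=now(); print(p,r.as_matrix(),arm.observe()['joints'])
B=(np.array([.504,.12,.13]),Rdown(np.radians(70.9)))
for x in rows_to(p,r,[B],.022,7.5): print(x)
for n in ['wrist','side']:
    p,d,T,C=grab(n); cv2.imwrite(f'pics/{n}5.png',p[:,:,::-1]); np.savez(n+'5.npz',p=p,d=d,T=T,C=C)
cv2.imwrite('pics/side5.png',cv2.resize(p[150:290,200:380][:,:,::-1],None,fx=4,fy=4))
E
```

```text
clock: 8.55
position: [0.4254, 0.2535, 0.1788]
ee_rot: [-0.191, 2.984, -0.045]
force: [0.1, -0.0, -2.9]
width: 0.153
clock: 9.68
position: [0.4644, 0.1804, 0.1625]
ee_rot: [1.478, 2.607, 0.084]
force: [-0.7, 0.0, -0.2]
width: 0.15
clock: 10.8
position: [0.4976, 0.1232, 0.1518]
ee_rot: [2.492, 1.729, 0.171]
force: [0.5, -0.2, -1.4]
width: 0.156
[0.49759066 0.12315215 0.15182914] [[ 0.3474706   0.92537957  0.15144911]
 [ 0.93710436 -0.34840575 -0.0211863 ]
 [ 0.03316037  0.14928524 -0.98823798]] [-0.12248142  0.28898437 -0.34299184  2.03807441  0.2757568   0.72013797
 -1.00155452]
[[-0.0007, 0.0019, 0.0113], [4.3, -0.9, -0.7]]
[[-0.0006, 0.0027, 0.0111], [4.3, -0.9, -0.7]]
```

View pics/side5.png

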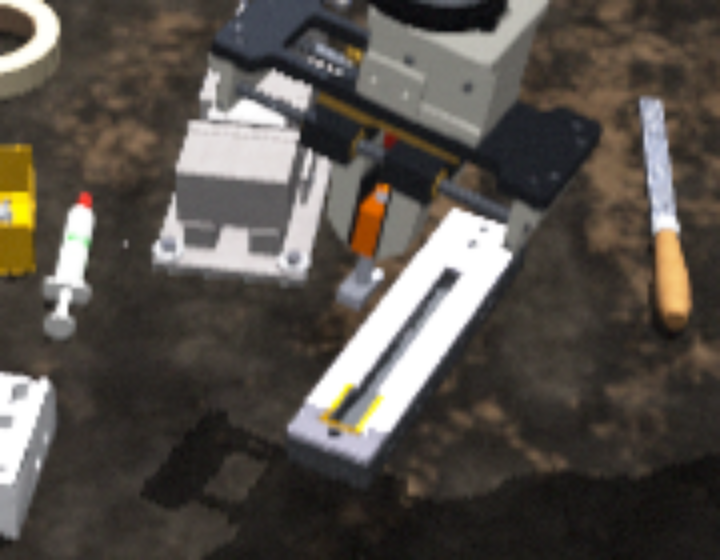

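View pics/wrist5.png

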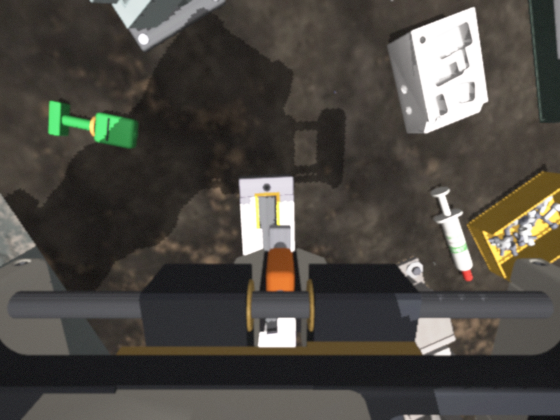

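The window shows ahead of the stud's head at wrist (267,210). Straightening over the window.

```bash
python3 -m pendant '[[[-0.0005,0.002,0.011],[4.3,-0.9,-0.7],0],[[-0.0005,0.0025,0.011],[4.3,-0.9,-0.7],0],[[0,0,0],[0,0,0],0],[[0,0,0],[0,0,0],0]]'
python3 - <<'E'
from h import *
p,r=now(); print(p,r.as_matrix(),arm.observe()['force'])
for n in ['side','wrist']:
    p,d,T,C=grab(n); cv2.imwrite(f'pics/{n}6.png',p[:,:,::-1]); np.savez(n+'6.npz',p=p,d=d,T=T,C=C)
    if n=='side': cv2.imwrite('pics/side6.png',cv2.resize(p[170:290,230:380][:,:,::-1],None,fx=5,fy=5,interpolation=cv2.INTER_CUBIC))
cv2.imwrite('pics/wrist6.png',cv2.resize(p[150:300,200:360][:,:,::-1],None,fx=4,fy=4,interpolation=cv2.INTER_CUBIC))
E
```

```text
clock: 11.4
position: [0.5045, 0.1199, 0.131]
ee_rot: [2.562, 1.818, 0.003]
force: [-0.2, 0.3, -1.0]
width: 0.152
[0.50445262 0.11994357 0.13104401] [[ 3.30007321e-01  9.43977256e-01  1.45183594e-03]
 [ 9.43977546e-01 -3.30008677e-01  8.15953304e-04]
 [ 1.24935982e-03  1.10122996e-03 -9.99998613e-01]] [-0.17139819  0.32110238 -0.98181404]
```

View pics/side6.png

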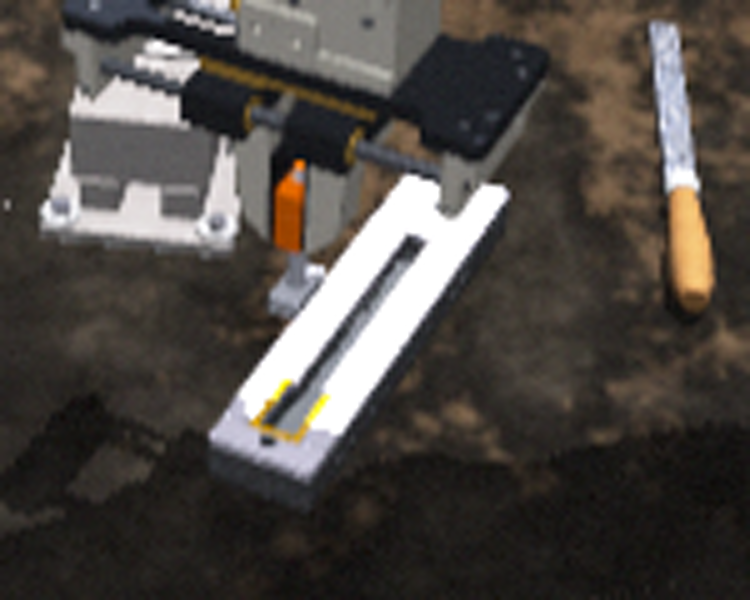

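View pics/wrist6.png

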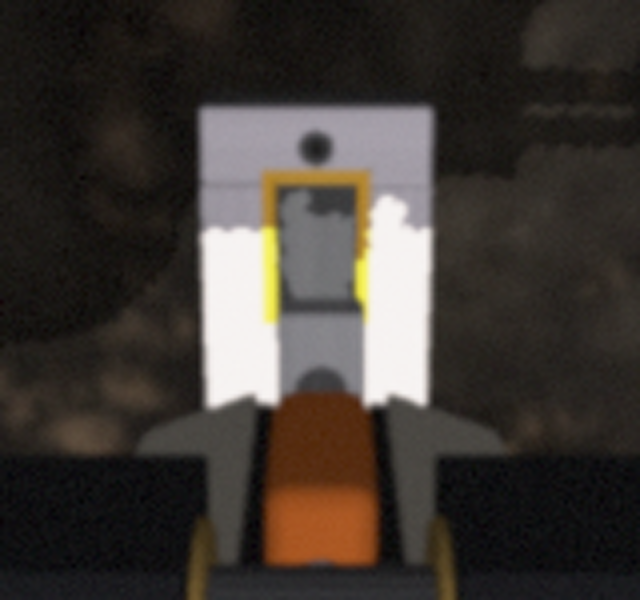

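Head (crop (320,350)) hangs just short of the window (inner corners ~(276,186),(357,186)). I'll refine the rail pose and the stud's seat in the hand from this picture.

```bash
cat > fit.py <<'E'
from h import *
from scipy.optimize import least_squares
S=np.load('wrist6.npz');T=S['T']
def px(a): return np.array(a)/4+[200,150]-.375
obs=px([[200,106],[433,106],[276,186],[357,186]])
obj=np.array([[-.034,-.026,.026],[-.034,.026,.026],[-.0165,-.00925,.026],[-.0165,.00925,.026]])
def W(q,P): c,s=np.cos(q[2]),np.sin(q[2]); return np.stack([q[0]+c*P[:,0]-s*P[:,1],q[1]+s*P[:,0]+c*P[:,1],P[:,2]],-1)
s=least_squares(lambda q:(proj('wrist',W(q,obj),T)-obs).ravel(),[.504,.12,np.radians(-109.1)])
print(s.x,np.degrees(s.x[2]),np.round(s.fun.reshape(-1,2),2))
g=plane('wrist',px([[200,106],[200,230],[433,106],[433,230],[205,400],[430,400]]),T,.026);print(g)
for a,b in((0,1),(2,3),(0,4),(2,5)):
    v=g[b]-g[a];print(np.degrees(np.arctan2(v[1],v[0])))
E
python3 fit.py
python3 - <<'E'
from h import *
# stud in side image 6: predicted from TCP
S=np.load('side6.npz');T=S['T']; p=np.array([.50445,.11994,.131])
print('pred top,origin', (proj('side',[p+[0,0,.030],p-[0,0,.039]],T)-[230,170])*5)
S=np.load('wrist6.npz');T=S['T'];x=np.array([.33,.944,0]);y=np.array([.944,-.33,0])
b=p-[0,0,.039]
print('head corners', (proj('wrist',[b+.014*x-.0075*y,b+.014*x+.0075*y,b+[0,0,.009]+.014*x-.0075*y,b+[0,0,.009]+.014*x+.0075*y,p+[0,0,.03]+.013*x-.007*y,p+[0,0,.03]+.013*x+.007*y],T)-[200,150])*4)
E
```

```text
[ 0.50437277  0.12035401 -1.90717115] -109.27285796463964 [[-0.32  0.34]
 [ 0.3   0.35]
 [-0.14 -0.35]
 [ 0.16 -0.34]]
[[0.49142523 0.16121698 0.026     ]
 [0.48126758 0.13468265 0.026     ]
 [0.53998034 0.14424867 0.026     ]
 [0.53134689 0.11717574 0.026     ]
 [0.4673802  0.09507967 0.026     ]
 [0.51791496 0.07740468 0.026     ]]
-110.94742203749706
-107.68727189993737
-109.97935623347927
-108.26819431689187
pred top,origin [[295.91106323 176.35229301]
 [291.8338956  297.30149746]]
head corners [[271.89147727 287.65330919]
 [358.58137551 287.64841796]
 [269.87468688 304.76504684]
 [360.32580589 304.75863447]
 [254.51179661 479.88985569]
 [373.04307933 479.86389839]]
```

```bash
python3 -m pendant '[[[0.0008,-0.0008,0.016],[0,0,0],0],[[0,0,0.016],[0,0,0],0],[[0,0,0.016],[0,0,0],0],[[0,0,0.01],[0,0,0],0],[[0,0,0],[0,0,0],0],[[0,0,0],[0,0,0],0]]'
python3 - <<'E'
from h import *
p,r=now(); print(p,r.as_matrix()[:,0],arm.observe()['force'])
for n in ['side','wrist']:
    p,d,T,C=grab(n);  np.savez(n+'7.npz',p=p,d=d,T=T,C=C)
    if n=='side': cv2.imwrite('pics/side7.png',cv2.resize(p[170:290,230:380][:,:,::-1],None,fx=5,fy=5,interpolation=cv2.INTER_CUBIC))
cv2.imwrite('pics/wrist7.png',cv2.resize(p[150:300,200:360][:,:,::-1],None,fx=4,fy=4,interpolation=cv2.INTER_CUBIC))
E
```

```text
clock: 12.25
position: [0.5047, 0.1209, 0.0733]
ee_rot: [-2.562, -1.817, -0.002]
force: [-0.5, 0.8, -1.3]
width: 0.152
[0.50472204 0.12085187 0.07325372] [0.33067504 0.94374355 0.00146062] [-0.52413386  0.80422513 -1.28028248]
```

View pics/side7.png

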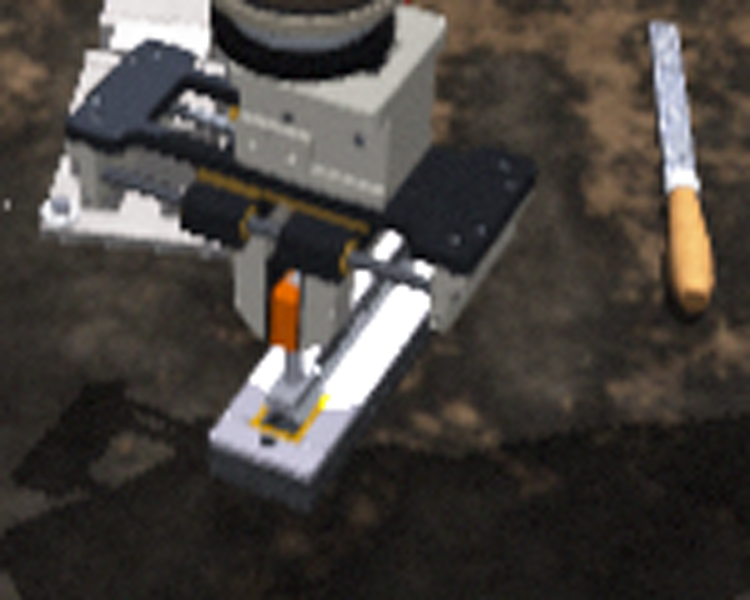

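View pics/wrist7.png

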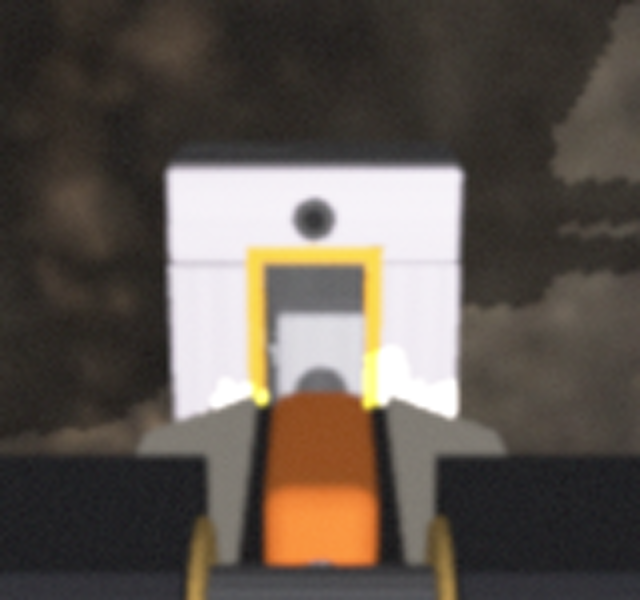

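Run:
```python
from h import *
S=np.load('wrist7.npz');T=S['T']
px=lambda a: np.array(a)/4+[200,150]-.375
w=plane('wrist',px([[265,267],[363,267],[168,165],[462,165]]),T,.026)
h=plane('wrist',px([[278,312],[364,312]]),T,.0733-.030)
x=np.array([.3307,.9437,0]);y=np.array([.9437,-.3307,0]);c=np.array([.5047,.1209,0])
for q in (w,h): print(np.round((q-c)@np.stack([x,y],1)*1000,2))
```

```text
[[ 15.44  -9.05]
 [ 15.44   8.51]
 [ 34.1  -25.74]
 [ 34.1   25.61]]
[[13.01 -6.16]
 [13.01  8.11]]
```

Lengthwise gap is right (2.4 mm against 2.5 nominal). Across, the head is about 1.2 mm off to +y, so I'll correct that and then lower slowly.

```bash
python3 -m pendant '[[[0,-0.0012,0],[0,0,0],0],[[0,0,0],[0,0,0],0],[[0,0,0],[0,0,0],0]]'
python3 - <<'E'
from h import *
pp,r=now()
p,d,T,C=grab('wrist'); np.savez('w8.npz',p=p,d=d,T=T,C=C); print(pp)
cv2.imwrite('pics/wrist8.png',cv2.resize(p[150:300,200:360][:,:,::-1],None,fx=4,fy=4,interpolation=cv2.INTER_CUBIC))
E
```

```text
clock: 12.72
position: [0.5034, 0.1211, 0.0732]
ee_rot: [-2.562, -1.817, -0.002]
force: [-0.6, -0.1, -0.7]
width: 0.152
[0.50339679 0.12109747 0.07319518]
```

View pics/wrist8.png

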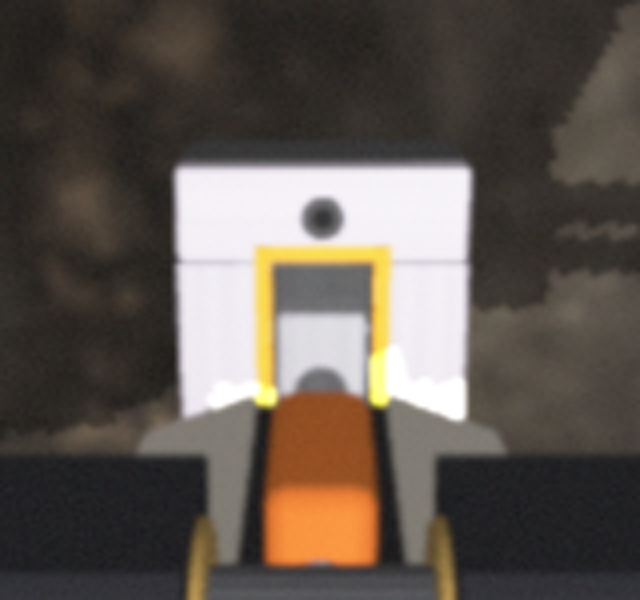

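Head (278–364) is now centred in the window (273–371). Lowering.

```bash
python3 -m pendant '[[[0,0,0.004],[0,0,0],0],[[0,0,0.004],[0,0,0],0],[[0,0,0.003],[0,0,0],0],[[0,0,0],[0,0,0],0]]'
python3 -m pendant '[[[0,0,0.003],[0,0,0],0],[[0,0,0.003],[0,0,0],0],[[0,0,0.003],[0,0,0],0],[[0,0,0],[0,0,0],0]]'
```

```text
clock: 13.28
position: [0.5031, 0.121, 0.0617]
ee_rot: [-2.562, -1.817, -0.001]
force: [0.4, 0.4, -0.8]
width: 0.153
clock: 13.78
position: [0.5031, 0.1211, 0.0528]
ee_rot: [-2.562, -1.817, -0.001]
force: [-0.2, 0.2, -0.8]
width: 0.149
```

```bash
python3 -m pendant '[[[0,0,0.002],[0,0,0],0],[[0,0,0.0015],[0,0,0],0],[[0,0,0],[0,0,0],0]]'
python3 -m pendant '[[[0,0,0.001],[0,0,0],0],[[0,0,0],[0,0,0],0]]'
python3 -m pendant '[[[0,0,0.001],[0,0,0],0],[[0,0,0],[0,0,0],0]]'
```

```text
clock: 14.15
position: [0.5032, 0.1211, 0.0494]
ee_rot: [-2.562, -1.817, -0.001]
force: [0.1, 0.6, -0.9]
width: 0.153
clock: 14.4
position: [0.5033, 0.1211, 0.0485]
ee_rot: [-2.562, -1.817, -0.002]
force: [-0.9, 0.2, -0.6]
width: 0.15
clock: 14.65
position: [0.5035, 0.1212, 0.0479]
ee_rot: [-2.562, -1.817, -0.002]
force: [-0.3, -1.2, 4.6]
width: 0.15
```

Floor touched at 4.6 N at the expected height. Lifting 1 mm and sliding along the slot (tool −x), watching the force.

```bash
python3 -m pendant '[[[0,0,-0.001],[0,0,0],0],[[0,0,0],[0,0,0],0]]'; python3 -m pendant '[[[-0.005,0,0],[0,0,0],0],[[-0.006,0,0],[0,0,0],0],[[-0.006,0,0],[0,0,0],0],[[0,0,0],[0,0,0],0]]'
python3 -m pendant '[[[-0.006,0,0],[0,0,0],0],[[-0.006,0,0],[0,0,0],0],[[-0.006,0,0],[0,0,0],0],[[0,0,0],[0,0,0],0]]'
python3 -m pendant '[[[-0.006,0,0],[0,0,0],0],[[-0.006,0,0],[0,0,0],0],[[-0.003,0,0],[0,0,0],0],[[0,0,0],[0,0,0],0]]'
python3 -c "
from h import *
s=arm.observe();print(s['ft_torque'],s['joints']);p,r=now();W=np.array([.5044,.1204]);x=np.radians(-109.25);v=p[:2]-W;print(v@[np.cos(x),np.sin(x)],v@[-np.sin(x),np.cos(x)])"
```

```text
clock: 14.9
position: [0.5033, 0.1211, 0.0485]
ee_rot: [-2.562, -1.817, -0.002]
force: [-1.6, -0.2, -0.9]
width: 0.15
clock: 15.4
position: [0.4975, 0.1042, 0.0485]
ee_rot: [-2.563, -1.816, -0.001]
force: [0.7, 0.6, -0.8]
width: 0.15
clock: 15.9
position: [0.4915, 0.0874, 0.0485]
ee_rot: [-2.563, -1.816, -0.001]
force: [0.0, 0.6, -0.3]
width: 0.152
clock: 16.4
position: [0.4867, 0.0736, 0.0485]
ee_rot: [-2.563, -1.817, -0.002]
force: [-0.3, -0.3, -1.0]
width: 0.152
[ 0.00737341 -0.07365506 -0.01452192] [-0.00843515  0.4840711  -0.32793356  2.06011641  0.25443659  0.63436052
 -0.84471582]
0.04999151647918933 -0.0012463927098521014
```

At x = 50 mm and sliding free. Now I'll probe for the pocket with small turns at 66, 78, 90 and 103 mm.

```bash
cat > st.py <<'E'
from h import *
s=arm.observe();p,r=now();W=np.array([.5044,.1204]);x=np.radians(-109.25);v=(p[:2]-W)*1000;m=r.as_matrix()[:,0]
print('rail x %.1f y %.1f z %.1f  toolaz-rail %.1f'%(v@[np.cos(x),np.sin(x)],v@[-np.sin(x),np.cos(x)],p[2]*1000,np.degrees(np.arctan2(m[1],m[0])-x)-180),'F',np.round(s['force'],1),'T',np.round(s['ft_torque'],2))
E
python3 -m pendant '[[[-0.006,0,0],[0,0,0],0],[[-0.006,0,0],[0,0,0],0],[[-0.004,0,0],[0,0,0],0],[[0,0,0],[0,0,0],0]]'; python3 st.py
python3 -m pendant '[[[0,0,0],[0,0,-4],0],[[0,0,0],[0,0,-3],0],[[0,0,0],[0,0,0],0]]'; python3 st.py
python3 -m pendant '[[[0,0,0],[0,0,-3],0],[[0,0,0],[0,0,0],0]]'; python3 st.py
```

```text
clock: 16.9
position: [0.4814, 0.0584, 0.0484]
ee_rot: [-2.563, -1.816, -0.001]
force: [-0.0, -0.1, -0.7]
width: 0.154
rail x 66.1 y -1.3 z 48.4  toolaz-rail -0.1 F [-0.  -0.1 -0.7] T [-0.02 -0.13 -0.02]
clock: 17.27
position: [0.4817, 0.059, 0.0485]
ee_rot: [-2.447, -1.97, -0.002]
force: [0.5, 0.8, -0.6]
width: 0.149
rail x 65.5 y -1.2 z 48.5  toolaz-rail 6.9 F [ 0.5  0.8 -0.6] T [-0.04 -0.17 -0.01]
clock: 17.52
position: [0.482, 0.059, 0.0486]
ee_rot: [-2.396, -2.032, -0.003]
force: [1.3, 0.8, -0.4]
width: 0.149
rail x 65.3 y -0.9 z 48.6  toolaz-rail 9.9 F [ 1.3  0.8 -0.4] T [-0.04 -0.48 -0.  ]
```

```bash
python3 -m pendant '[[[0,0,0],[0,0,-3],0],[[0,0,0],[0,0,0],0]]'; python3 st.py
python3 -m pendant '[[[0,0,0],[0,0,-2],0],[[0,0,0],[0,0,0],0]]'; python3 st.py
```

```text
clock: 17.77
position: [0.482, 0.0588, 0.0486]
ee_rot: [-2.343, -2.093, -0.003]
force: [2.5, -0.1, -0.5]
width: 0.15
rail x 65.5 y -0.8 z 48.6  toolaz-rail 12.8 F [ 2.5 -0.1 -0.5] T [-0.15 -0.7  -0.25]
clock: 18.02
position: [0.482, 0.0588, 0.0486]
ee_rot: [-2.304, -2.136, -0.003]
force: [3.0, -1.3, -0.7]
width: 0.149
rail x 65.6 y -0.9 z 48.6  toolaz-rail 14.9 F [ 3.  -1.3 -0.7] T [-0.24 -0.87 -0.5 ]
```

Torque about z builds (−0.25, then −0.5 Nm), so it is blocked here. Turning back and going on to 78 mm.

```bash
python3 -m pendant '[[[0,0,0],[0,0,5],0],[[0,0,0],[0,0,5],0],[[0,0,0],[0,0,5],0],[[-0.006,0,0],[0,0,0],0],[[-0.006,0,0],[0,0,0],0],[[0,0,0],[0,0,0],0]]'; python3 st.py
python3 -m pendant '[[[0,0,0],[0,0,-5],0],[[0,0,0],[0,0,-4],0],[[0,0,0],[0,0,0],0]]'; python3 st.py
python3 -m pendant '[[[0,0,0],[0,0,-3],0],[[0,0,0],[0,0,0],0]]'; python3 st.py
```

```text
clock: 18.77
position: [0.477, 0.0466, 0.0483]
ee_rot: [-2.562, -1.817, -0.0]
force: [-0.8, 0.4, -1.4]
width: 0.152
rail x 78.7 y -1.5 z 48.3  toolaz-rail -0.1 F [-0.8  0.4 -1.4] T [-0.01 -0.08  0.03]
clock: 19.15
position: [0.4779, 0.0475, 0.0485]
ee_rot: [-2.412, -2.012, -0.003]
force: [0.9, -0.1, -0.9]
width: 0.151
rail x 77.6 y -1.0 z 48.5  toolaz-rail 8.9 F [ 0.9 -0.1 -0.9] T [-0.06 -0.41 -0.06]
clock: 19.4
position: [0.4783, 0.0476, 0.0486]
ee_rot: [2.36, 2.073, 0.004]
force: [2.7, -0.1, -1.5]
width: 0.152
rail x 77.4 y -0.6 z 48.6  toolaz-rail 11.8 F [ 2.7 -0.1 -1.5] T [-0.04 -0.84 -0.07]
```

```bash
python3 -m pendant '[[[0,0,0],[0,0,-3],0],[[0,0,0],[0,0,0],0]]'; python3 st.py
```

```text
clock: 19.65
position: [0.4787, 0.0477, 0.0487]
ee_rot: [2.305, 2.134, 0.005]
force: [4.5, -0.2, -1.6]
width: 0.152
rail x 77.1 y -0.3 z 48.7  toolaz-rail 14.8 F [ 4.5 -0.2 -1.6] T [ 0.01 -1.41  0.01]
```

At 78 mm there is only a sideways push, at the rear end, so the front end is already in the pocket and the centre is further on, at about 103–110 mm. Going to 106.

```bash
python3 -m pendant '[[[0,0,0],[0,0,5],0],[[0,0,0],[0,0,5],0],[[0,0,0],[0,0,5],0],[[0,0,0],[0,0,0],0]]'; python3 st.py
python3 -m pendant '[[[-0.006,0,0],[0,0,0],0],[[-0.007,0,0],[0,0,0],0],[[-0.007,0,0],[0,0,0],0],[[-0.007,0,0],[0,0,0],0],[[0,0,0],[0,0,0],0]]'; python3 st.py
python3 -m pendant '[[[0,0,0],[0,0,-5],0],[[0,0,0],[0,0,-5],0],[[0,0,0],[0,0,0],0]]'; python3 st.py
python3 -m pendant '[[[0,0,0],[0,0,-3],0],[[0,0,0],[0,0,0],0]]'; python3 st.py
```

```text
clock: 20.15
position: [0.4765, 0.0475, 0.0482]
ee_rot: [-2.563, -1.816, 0.001]
force: [-1.0, -0.4, -1.7]
width: 0.152
rail x 78.0 y -2.3 z 48.2  toolaz-rail -0.1 F [-1.  -0.4 -1.7] T [ 0.   -0.06  0.01]
clock: 20.78
position: [0.4683, 0.0212, 0.0484]
ee_rot: [-2.563, -1.816, -0.001]
force: [-0.1, 0.1, -0.6]
width: 0.151
rail x 105.6 y -1.3 z 48.4  toolaz-rail -0.1 F [-0.1  0.1 -0.6] T [-0.03 -0.12  0.01]
clock: 21.15
position: [0.4687, 0.0222, 0.0484]
ee_rot: [-2.394, -2.033, -0.002]
force: [-0.5, 0.6, -1.0]
width: 0.146
rail x 104.5 y -1.4 z 48.4  toolaz-rail 9.9 F [-0.5  0.6 -1. ] T [-0.02 -0.07 -0.03]
clock: 21.4
position: [0.4686, 0.0221, 0.0484]
ee_rot: [-2.342, -2.093, -0.002]
force: [-0.2, 0.6, -1.3]
width: 0.153
rail x 104.6 y -1.4 z 48.4  toolaz-rail 12.8 F [-0.2  0.6 -1.3] T [-0.05 -0.09 -0.02]
```

```bash
python3 -m pendant '[[[-0.0002,0,0],[0,0,-6],0],[[-0.0001,0,0],[0,0,-6],0],[[0,0,0],[0,0,0],0]]'; python3 st.py
python3 -m pendant '[[[-0.0002,0,0],[0,0,-6],0],[[-0.0001,0,0],[0,0,-6],0],[[0,0,0],[0,0,0],0]]'; python3 st.py
```

```text
clock: 21.78
position: [0.4686, 0.0217, 0.0484]
ee_rot: [-2.111, -2.326, -0.002]
force: [-0.3, 0.2, -0.4]
width: 0.153
rail x 105.0 y -1.3 z 48.4  toolaz-rail 24.8 F [-0.3  0.2 -0.4] T [ 0.02 -0.14 -0.04]
clock: 22.15
position: [0.4686, 0.0215, 0.0484]
ee_rot: [-1.858, -2.533, -0.002]
force: [0.2, -0.2, -1.2]
width: 0.146
rail x 105.2 y -1.2 z 48.4  toolaz-rail 36.7 F [ 0.2 -0.2 -1.2] T [-0.01 -0.09  0.03]
```

Free turning at 105 mm. Continuing to 90°.

```bash
python3 -m pendant '[[[-0.0002,0,0],[0,0,-7],0],[[-0.0001,0,0],[0,0,-6],0],[[0,0,0],[0,0,0],0]]'; python3 st.py
python3 -m pendant '[[[-0.0002,0,0],[0,0,-7],0],[[-0.0001,0,0],[0,0,-6],0],[[0,0,0],[0,0,0],0]]'; python3 st.py
python3 -m pendant '[[[-0.0002,0,0],[0,0,-7],0],[[-0.0001,0,0],[0,0,-6],0],[[0,0,0],[0,0,0],0]]'; python3 st.py
```

```text
clock: 22.52
position: [0.4687, 0.0212, 0.0484]
ee_rot: [-1.56, -2.726, -0.002]
force: [-0.5, -0.3, -1.7]
width: 0.153
rail x 105.5 y -1.0 z 48.4  toolaz-rail 49.7 F [-0.5 -0.3 -1.7] T [ 0.03 -0.12 -0.06]
clock: 22.9
position: [0.4688, 0.0209, 0.0483]
ee_rot: [-1.242, -2.885, -0.002]
force: [0.6, 0.3, -1.2]
width: 0.152
rail x 105.6 y -0.8 z 48.3  toolaz-rail 62.7 F [ 0.6  0.3 -1.2] T [ 0.03 -0.2   0.07]
clock: 23.28
position: [0.469, 0.0207, 0.0483]
ee_rot: [-0.908, -3.007, -0.002]
force: [-0.7, 0.1, -1.0]
width: 0.148
rail x 105.8 y -0.5 z 48.3  toolaz-rail 75.6 F [-0.7  0.1 -1. ] T [ 0.08 -0.15 -0.06]
```

```bash
python3 -m pendant '[[[-0.0002,0,0],[0,0,-7],0],[[-0.0002,0,0],[0,0,-7.4],0],[[0,0,0],[0,0,0],0]]'; python3 st.py
python3 -m pendant '[[[0,0,0.0004],[0,0,0],0],[[0,0,0],[0,0,0],0]]'; python3 st.py
python3 -c "
from h import *
p,d,T,C=grab('side');cv2.imwrite('pics/side9.png',cv2.resize(p[150:290,220:380][:,:,::-1],None,fx=4.2,fy=4.2,interpolation=cv2.INTER_CUBIC))"
```

```text
clock: 23.65
position: [0.4692, 0.0205, 0.0483]
ee_rot: [-0.524, -3.097, -0.002]
force: [-0.0, 0.6, -0.5]
width: 0.151
rail x 105.9 y -0.3 z 48.3  toolaz-rail 90.0 F [-0.   0.6 -0.5] T [ 0.07 -0.    0.05]
clock: 23.9
position: [0.4693, 0.0206, 0.048]
ee_rot: [0.52, 3.098, 0.001]
force: [-0.4, -0.2, -2.0]
width: 0.151
rail x 105.8 y -0.3 z 48.0  toolaz-rail 90.2 F [-0.4 -0.2 -2. ] T [ 0.19  0.09 -0.05]
```

View pics/side9.png

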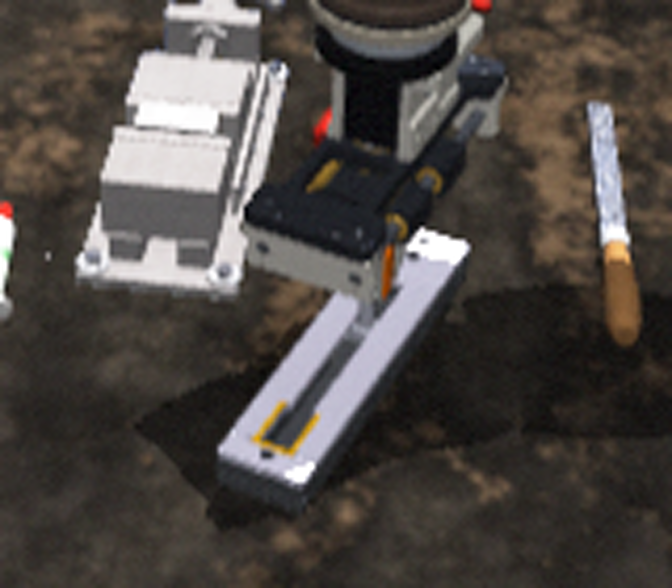

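```bash
python3 -m pendant '[[[0,0,0.0004],[0,0,0],0],[[0,0,0],[0,0,0],0]]'; python3 st.py
python3 -m pendant '[[[0,0,0],[0,0,0],0.025],[[0,0,0],[0,0,0],0.04],[[0,0,0],[0,0,0],0.045],[[0,0,0],[0,0,0],0.045],[[0,0,0],[0,0,0],0.045]]'
python3 -m pendant '[[[0,0,-0.01],[0,0,0],0.045],[[0,0,-0.02],[0,0,0],0.045],[[0,0,-0.03],[0,0,0],0.045],[[0,0,-0.03],[0,0,0],0.045],[[0,0,-0.03],[0,0,0],0.045],[[0,0,0],[0,0,0],0.045],[[0,0,0],[0,0,0],0.045]]'
python3 - <<'E'
from h import *
p,d,T,C=grab('side');cv2.imwrite('pics/side10.png',cv2.resize(p[150:290,220:380][:,:,::-1],None,fx=4.2,fy=4.2,interpolation=cv2.INTER_CUBIC));print(arm.observe()['position'])
p,d,T,C=grab('wrist');np.savez('w10.npz',p=p,d=d,T=T,C=C);cv2.imwrite('pics/wrist10.png',p[:,:,::-1])
E
```

```text
clock: 24.2
position: [0.4693, 0.0205, 0.0479]
ee_rot: [0.517, 3.098, 0.001]
force: [-2.7, -0.7, 4.8]
width: 0.15
rail x 105.9 y -0.2 z 47.9  toolaz-rail 90.3 F [-2.7 -0.7  4.8] T [ 0.03  0.55 -0.04]
clock: 24.82
position: [0.4695, 0.0205, 0.0476]
ee_rot: [0.516, 3.099, 0.002]
force: [-0.0, 0.8, -1.1]
width: 0.491
clock: 25.7
position: [0.4691, 0.0201, 0.1675]
ee_rot: [0.516, 3.099, 0.001]
force: [-0.1, -0.2, -0.4]
width: 0.491
[0.46885981 0.02011358 0.16709035]
```

View pics/side10.png

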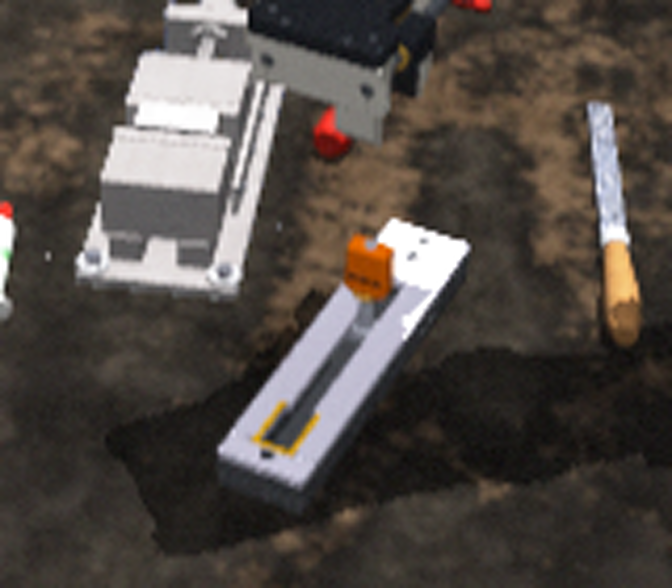

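View pics/wrist10.png

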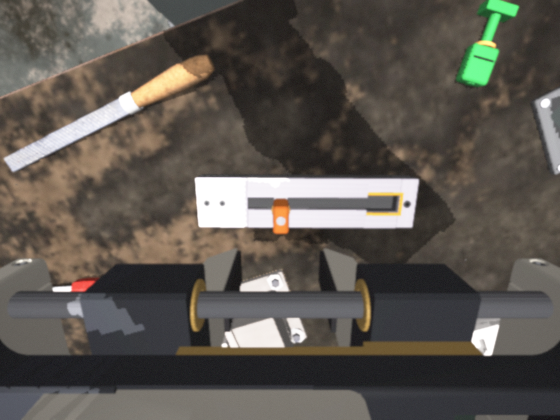

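The stud stands free with its handle crosswise to the rail at wrist (281,217). One numeric check before handing in.

Run:
```python
from h import *
S=np.load('w10.npz');T=S['T'];p=S['p'];C=S['C']
h=cv2.cvtColor(p,cv2.COLOR_RGB2HSV);o=(h[...,0]<22)&(h[...,1]>130)&(h[...,2]>90);o[:190]=0;o[240:]=0;o[:,:260]=0;o[:,300:]=0
q=C[o];print(o.sum(),'top z',np.percentile(q[:,2],[50,95]))
cv2.imwrite('pics/w10c.png',cv2.resize(p[180:245,240:325][:,:,::-1],None,fx=7,fy=7,interpolation=cv2.INTER_CUBIC))
W=np.array([.5044,.1204]);x=np.radians(-109.25);ax=np.array([[np.cos(x),np.sin(x)],[-np.sin(x),np.cos(x)]])
g=plane('wrist',[[281,221.5]],T,.077)[0,:2];print('top in rail mm',ax@(g-W)*1000)
print([np.round(T,2)[:3,3]])
```

```text
436 top z [0.07529273 0.07680672]
top in rail mm [105.49800498   2.7729107 ]
[array([0.39, 0.05, 0.32])]
```

View pics/w10c.png

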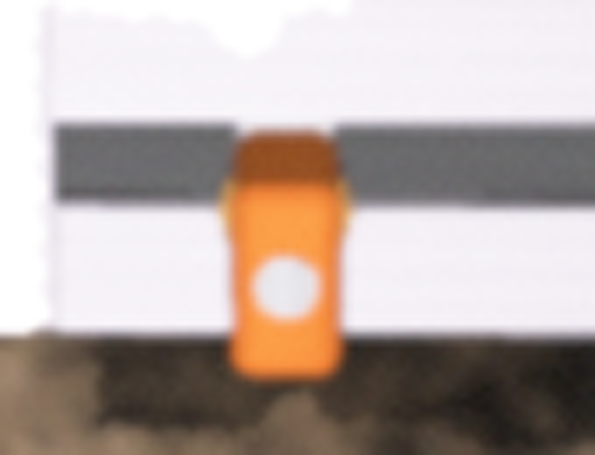

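```bash
python3 -c "
from cell import arm
print(arm.observe()['clock']); print(arm.sign_off())"
```

```text
25.8
the job is handed in; nothing more can be done
None
```

I fitted the orange-handled stud into the rail and handed the job in at 25.8 s. Sign-off reports no verdict, so what follows is from my own checks.

**What I did:** I drew the stud out of the stand along its lean and dropped its head through the yellow window to the bottom. I then slid it along the slot, probing with small turns. It was blocked at 66 mm, only its front end was free at 78 mm, and it turned freely at about 105 mm. I turned it a quarter turn there, set it on the channel floor, let go and backed off straight up.

**Last checks:**
- **Position:** the stud is about 105.5 mm along the slot. Its top is 77 mm above the bench, which matches the head resting on the channel floor.
- **Turn:** the measured tool turn was 90.3° and the handle lies square across the slot in the picture.
- **Upright:** the top measured 2.8 mm off the slot's centre line, which is about 2° of lean, or partly calibration error.
- **Forces:** the wrist readings between moves never passed about 6 N, and the highest torque about the tool axis was 0.5 Nm, during the blocked probe at 66 mm. I had no direct reading of the contact force on the rail.
- **Bystanders:** nothing in the job touched them, but I did not re-measure their positions at the end.

**What disagreed:** the head sat about 1.2 mm off-centre in the gripper, and I corrected this before lowering it. Some early moves came up short because of the joint speed limit, which did no harm.

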